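# Clip-rail lamp onto its stand

### The arm

A 6-joint arm with a two-finger parallel gripper is mounted at the origin on the work surface. World frame = base frame: x ahead of the robot, y to its left, z up, the work surface at z = 0. Lengths are in m, angles in rad, forces in N, time in s.
With the tool pointing down it reaches from about 0.375 to 0.975 m from the base axis. Payload 3.8 kg.
Tool frame: the origin (TCP) lies between the finger pads; the fingertips stand 22 mm ahead of it and the grasp point (between the pads) lies 3 mm ahead of it; z points along the fingers, y is the direction in which the jaws open and shut (so a half turn about z gives the same grasp; the last joint's range is limited). The gripper opens to 85 mm and grips with 20 to 120 N. Pads are 22 mm wide; open, the fingers measure 114 mm over their backs; the gripper's body (76 mm by 85 mm) begins 54 mm behind the grasp point. The pads swing forward as they close: fully open they stand 13 mm farther back than shut.
Start: joints at [1.099, 0.264, 1.604, -0, 1.274, -0.037], TCP at [0.284, 0.612, 0.253] pointing down, gripper open.
Joint ranges: [-2.63, 2.63], [-0.94, 2.18], [0.31, 2.57], [-1.31, 4.45], [0, 2.66], [-2.55, 2.55]. Speed limits (rad/s): [2.57, 2.57, 3.14, 3.14, 3.14, 3.14].

### API

Orientations are given as a rotation vector (axis times angle).
In Python, from workcell import * gives the robot as it stands.
- The arm moves only by the tool step_arm, never from a script. Its argument "motion" is a list that holds one entry, the list of rows, each a list of 7 numbers: the finger opening in m, from 0 to 0.0854, then the shift along the world's x, y, z in m, then the turn, a rotation vector about the world's x, y, z in degrees. A call has exactly 8 rows; each row is the pose to reach, as a shift and turn from the pose measured when the call began; what a row does not reach only later rows make up. A row lasts 1/8 s, in which the tool goes at most 62.5 mm and 10.7 degrees, less where a joint would pass 70% of its speed; a pose out of reach is approached as far as the arm can. A call with a gripper value outside its range is refused whole. The fingers move at their own pace and stop on an object; "newtons" is the grip in N (left out, the last holds). Time passes only in rows, so rows that repeat a pose let the fingers close, or fill a call up. It gives the time, the measured TCP pose, the force and the opening at its end, in the units of the state.
- read_state(): the state, without advancing time (a new reading comes with each control period).
- read_camera(name): name is "side" or "top"; returns (picture, depth): 400x640x3 uint8, blue, green, red; 400x640 float32, m along the optical axis (not along the pixel's ray), 0 where there is no reading.
- get_calibration(name): a dict with "K" (3x3 intrinsics, pixels), "world_from_camera" (4x4, takes a point from camera to world coordinates). Camera axes: x right, y down, z forward; pixel columns grow to the right and rows downward; lengths in m; the calibration is good to about 2 mm. A picture is of the moment at which its call begins. get_calibration takes no time and is no camera call.
- finish_job(): hands the job in, once; it reports no verdict.
Trained networks look in the newest picture that a camera, given by its name, has taken for a name from the list of things; names that differ only in an ending like _2 or _b are one class to them, and where a whole thing is asked for, a point or a joint stands for the part that bears it (a point fixed in the world has none). Each returns a list of dicts, best first, with "score" (0 to 1); they miss things now and then, are a little off and sometimes report something else, mostly with a low value. They report only what shows in the picture. A call takes as long as a camera call.
- spot_in(camera, thing): "xyz" ([x, y, z] in m, in the coordinates of the camera as it stood for that picture, good to about 4 mm: the middle of the surface that is visible of it).
- regions_of(camera, thing): "region" (400x640 bool, what is visible of it).
The state is a dict: "time": time; "q": joint angles; "joint_vel": joint speeds; "joint_torque": joint torques, N m; "tool_pos": TCP position; "tcp_rot": TCP orientation; "wrist_force": force on the tool from outside, world axes, zero at the start; "torque": the same for the moment, N m; "width": opening from 0.0 (shut) to 1.0 (fully open).
Only numpy, scipy, OpenCV 4.12 (cv2) and the standard library are available. Lean on these libraries where they do the work, as an engineer would, in place of code of your own. Each camera call takes 0.05 s, during which the arm holds its last target. There are 200 camera calls.

### The job

Light the counting place: unclip the yellow lamp from the sloped rail board and push it down onto the spigot of the blue stand until it sits fully home and level on the collar, then let go. Ease it off and on without forcing the rail or the stand and without dropping or slamming the lamp, and leave the green lamp clipped in and everything else where it is.

Things in the scene. Friction and masses are not known exactly. Their poses are not given: they have to be found in the camera images.
- lamp_yellow: Yellow battery lamp to move, about 0.35 kg, 84 mm high. Origin: centre of its underside; z out of its top, y along it. Foot plate 64 (x) x 70 (y) x 6 mm; body 36 x 110 mm, z 6 to 48. A bore (axis z), 22 mm wide, 36 mm deep, opens in the middle of the underside. It starts clipped in one of the rail's bays, z square to the sloped face, x up the slope.
- yellow_grip (a point): Middle of the yellow lamp's black rubber grip, 68 mm above its underside on the bore's axis. The grip is 24 mm wide (lamp x) and 80 mm long (lamp y), z 48 to 84 of the lamp; take it across its width with the tool along the lamp's z. Axes as the lamp's.
- lamp_green: Green lamp of the same shape in the other bay of the rail board; stays clipped in. Origin and axes as for the yellow lamp.
- rail: Grey fixed rail board, 380 mm wide (its y). Origin: on the table under the middle of the face. The face slopes at 30 degrees, low side to its -x, middle 100 mm high. Bays at y = +90 and -90 mm. Lamp feet lie on the face between the lip (high side) and a 4.5 mm high fixed ledge with a sprung catch (low side).
- rail_lip (a point): Middle of the lip's lower edge. The fixed lip runs along the rail's high side, 4 mm thick, 11 mm off the face. The lamp's high foot edge (lamp x = +32 mm) is tucked 8 mm under it with 5 mm of play above the plate and 2 mm behind its edge: it can pivot there and be drawn out down the slope, but not pulled straight out.
- catch_a (a joint): Sprung steel catch with a red back over the low foot edge (lamp x = -32 mm) in the bay at rail y = +90 mm. 0 = closed, reaching 5.5 mm over the foot and 17 mm off the face; negative (m) = forced back down the slope. Raising the low edge forces it back with about 10 N; past it once the lamp has swung some 20 degrees about its high foot edge.
- catch_b (a joint): The same sprung catch in the bay at rail y = -90 mm.
- stand: Blue fixed stand: steel base 120 x 120 x 16 mm, column, and an aluminium collar of 56 mm diameter whose top is at 80 mm height. Origin: centre of the base's underside on the table, z up.
- spigot_seat (a point): Middle of the collar's top, 80 mm above the table, where the lamp's underside ends. Here the upright spigot rises: 16 mm diameter, 30 mm high, the last 10 mm tapered to 6 mm. Two sprung brass leaves bulge to 28 mm across at 8 mm above the collar; a push of about 15 N takes the bore over them, the lamp's weight does not. The lamp may face any way round.
- jar: Jar, 60 mm diameter, 85 mm high, standing near the stand; leave alone. Origin: centre of its underside.
- tape_roll: Clear tape roll lying flat, 90 mm diameter, 48 mm high, in front of the rail board; leave alone. Origin: centre of its underside.
- screwdriver: Screwdriver lying on the table near the robot; leave alone. Origin: centre of its underside.
- bolt_bin: Blue open bin with bolts, 110 x 150 x 70 mm, at the back; leave alone. Origin: centre of its underside.
- carton: Cardboard carton 110 x 160 x 90 mm at the back; leave alone. Origin: centre of its underside.

How it is judged:
On the way:
1. the yellow lamp is unclipped and clear of the rail (60 mm from where it hung, no longer touching the rail) (distance of lamp_yellow from where it was at the start of the episode above 0.06 m and contact force between lamp_yellow and rail below 0.1 N), for 0.2 s.
At the end, for the whole second after the job is handed in: The yellow lamp sits on the spigot, its underside within 4 mm of the collar's top and its middle within 6 mm of the spigot's axis, level within 5 degrees, at rest; the green lamp is within 10 mm of where it hung (horizontal distance between lamp_yellow and spigot_seat below 0.006 m and z of lamp_yellow in the frame of spigot_seat between -0.004 and 0.004 m and angle between lamp_yellow's own z axis and vertical below 0.09 rad and linear speed of lamp_yellow below 0.02 m/s and distance of lamp_green from where it was at the start of the episode below 0.01 m); the robot touches nothing.
It fails at once if the rail was forced (more than 120 N between the yellow lamp and the rail board) (contact force between lamp_yellow and rail above 120 N).
It fails at once if the stand was forced (more than 120 N between the yellow lamp and the stand) (contact force between lamp_yellow and stand above 120 N).
It fails at once if the lamp was dropped or slammed onto the stand (faster than 0.35 m/s within 60 mm of the seat) (distance between lamp_yellow and spigot_seat below 0.06 m and linear speed of lamp_yellow above 0.35 m/s).
It fails at once if a bystander was pushed more than 30 mm (distance of any of lamp_green, jar, tape_roll, screwdriver, bolt_bin, carton from where it was at the start of the episode above 0.03 m).
It also fails if it takes over 48 s, if anything falls off the work surface, if the arm or the gripper's body presses on something with over 40 N, if the wrist force passes 120 N, or if a joint passes its speed limit or range.

## Working session

There is one attempt and no reset: what is moved stays moved. The work goes in short steps, Python scripts to look and compute and a tool call to move; the robot and the scene stay as the last step left them, time stands still between calls to the robot, and variables do not carry over. Pictures are saved under pics/ and viewed, on a budget of 10 in all, crops included, one or two more only if the job needs it, and the job is handed in when it is done.

Besides the shell and the picture viewer there is one more tool, called after "Emit:" in YAML: its name, and indented under it one key for each argument. step_arm: Moves the arm, as the interface text tells. Its arguments: {"type":"object","properties":{"motion":{"type":"array"},"newtons":{"type":"number"}},"required":["motion"]}

```bash
mkdir -p pics
cat > h.py <<'E'
from workcell import *
import numpy as np, cv2
from scipy.spatial.transform import Rotation as R
def cloud(cam,depth):
    c=get_calibration(cam);K=np.array(c["K"]);T=np.array(c["world_from_camera"])
    v,u=np.mgrid[0:400,0:640]
    p=np.stack([(u-K[0,2])/K[0,0]*depth,(v-K[1,2])/K[1,1]*depth,depth],-1)
    return p@T[:3,:3].T+T[:3,3]
def spot(cam,th):
    T=np.array(get_calibration(cam)["world_from_camera"])
    return [(np.round(T[:3,:3]@np.array(d["xyz"])+T[:3,3],4).tolist(),round(d["score"],2)) for d in spot_in(cam,th)]
E
python3 - <<'E'
from h import *
ims=[]
for c in("side","top"):
    im,d=read_camera(c);ims.append(im);np.save(c+".npy",d);cv2.imwrite(c+"_raw.png",im)
    print(c,np.round(get_calibration(c)["world_from_camera"],3).tolist(),np.array(get_calibration(c)["K"]).round(1).tolist())
    for t in("yellow_grip","lamp_yellow","lamp_green","rail","rail_lip","stand","spigot_seat","jar","tape_roll","bolt_bin","carton"):
        print(t,spot(c,t)[:2])
    P=cloud(c,d)
    for t in("lamp_yellow","stand","lamp_green","rail"):
        for r in regions_of(c,t)[:1]:
            m=r["region"]&(d>0);q=P[m]
            v,u=np.nonzero(m);print(t,r["score"],m.sum(),"px",u.min(),u.max(),v.min(),v.max(),"pct",np.percentile(q,[2,50,98],axis=0).round(3).tolist())
            np.save(f"{c}_{t}.npy",m)
cv2.imwrite("pics/1.png",cv2.resize(ims[0],(800,500)));cv2.imwrite("pics/2.png",cv2.resize(ims[1],(800,500)))
s=read_state();print(s)
E
```

```text
side [[0.821, -0.293, 0.49, 0.052], [-0.571, -0.422, 0.705, -0.71], [0.0, -0.858, -0.513, 0.669], [0.0, 0.0, 0.0, 1.0]] [[510.7, 0.0, 326.2], [0.0, 510.7, 203.5], [0.0, 0.0, 1.0]]
yellow_grip [([0.5902, -0.2836, 0.1382], 0.83)]
lamp_yellow [([0.5869, -0.2806, 0.14], 0.9)]
lamp_green [([0.8142, -0.092, 0.0473], 0.31)]
rail [([0.5927, -0.2268, 0.0797], 0.88), ([0.5621, -0.1024, 0.1378], 0.46)]
rail_lip [([0.5936, -0.2215, 0.0806], 0.73)]
stand [([0.5181, 0.2756, 0.0173], 0.91)]
spigot_seat [([0.5257, 0.273, 0.0134], 0.78)]
jar [([0.6285, 0.2965, 0.0539], 0.64)]
tape_roll [([0.4798, -0.2966, 0.0347], 0.73)]
bolt_bin [([0.5903, -0.2264, 0.08], 0.36)]
carton [([0.7623, 0.067, 0.0911], 0.72), ([0.5933, -0.2194, 0.0857], 0.31)]
lamp_yellow 0.58 2339 px 411 480 242 300 pct [[0.57, -0.318, 0.093], [0.589, -0.279, 0.138], [0.64, -0.214, 0.177]]
stand 0.86 1785 px 227 283 170 223 pct [[0.464, 0.221, 0.001], [0.521, 0.275, 0.017], [0.589, 0.351, 0.095]]
lamp_green 0.93 1734 px 336 394 202 255 pct [[0.539, -0.138, 0.092], [0.56, -0.105, 0.137], [0.601, -0.038, 0.178]]
rail 0.92 13832 px 317 518 1
[... 1179 characters left out ...]
 [0.624, -0.162, 0.125], [0.682, 0.018, 0.135]]
{'time': 1.6, 'q': array([ 1.09912438e+00,  2.63910568e-01,  1.60400932e+00,  1.31680537e-05,
        1.27368555e+00, -3.68576938e-02]), 'joint_vel': array([-0.00122961,  0.00112231,  0.00231097, -0.00106201, -0.00041907,
        0.00160402]), 'joint_torque': array([-8.60654636e-04, -5.15043890e+01, -3.67711294e+01, -1.52493790e-04,
        1.14153041e-03,  5.71660905e-06]), 'tool_pos': array([0.28430822, 0.61219886, 0.25326755]), 'tcp_rot': array([-6.77639462e-01, -3.06762325e+00,  1.44582159e-05]), 'wrist_force': array([0.78474108, 0.11825048, 0.12502141]), 'torque': array([ 0.01016631, -0.03255854, -0.02474934]), 'width': 1.0047396432069657}
```

View pics/1.png

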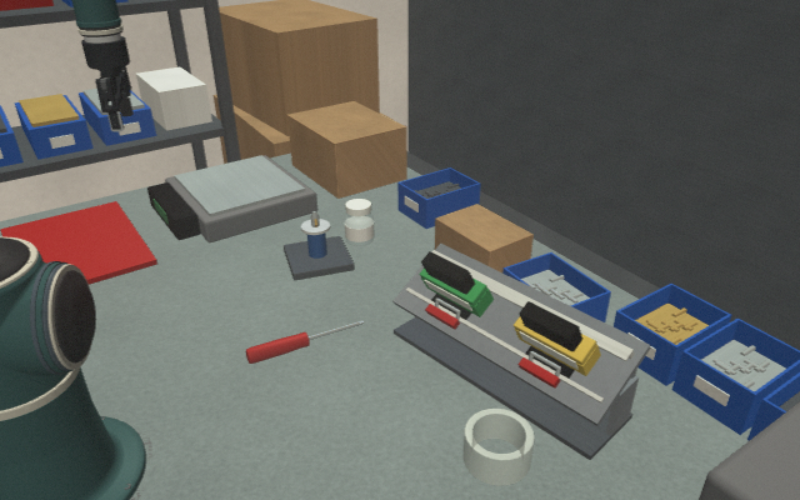

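View pics/2.png

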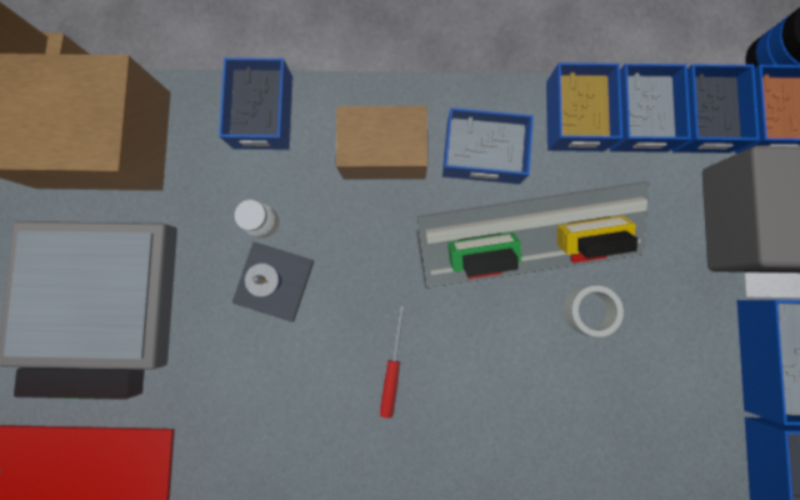

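The side picture shows the yellow lamp at about (555,335) and the green one at (455,283) on the rail, catches towards the robot. The stand is at (316,240) with the jar just behind it. Top view agrees: yellow at (600,240), stand at (262,280). The networks' best hits match. Now I'll fit the models to the depth.

```bash
cat > fit.py <<'E'
from h import *
from scipy.optimize import least_squares
BOX=[((0,0,3),(32,35,3)),((0,0,27),(18,55,21)),((0,0,66),(12,40,18))]
def sdf(p):
    o=[]
    for c,h in BOX:
        q=np.abs(p-np.array(c)/1e3)-np.array(h)/1e3
        o.append(np.linalg.norm(np.maximum(q,0),axis=1)+np.minimum(q.max(1),0))
    return np.min(o,0)
def fit_lamp(P,c0,R0):
    f=lambda x:sdf((P-c0-x[:3])@(R.from_rotvec(x[3:])*R0).as_matrix())
    s=least_squares(f,np.zeros(6),loss="soft_l1",f_scale=.002,x_scale=[.01]*3+[.1]*3)
    return c0+s.x[:3],R.from_rotvec(s.x[3:])*R0,np.median(np.abs(f(s.x)))
E
python3 - <<'E'
from fit import *
yaw=np.radians(9)
R0=R.from_euler("z",yaw)*R.from_euler("y",-np.radians(30))
cl={c:cloud(c,np.load(c+".npy")) for c in("side","top")}
for l,g in(("lamp_yellow",[.612,-.25,.155]),("lamp_green",[.584,-.078,.155])):
    c0=np.array(g)-R0.apply([0,0,.068])
    allp=[]
    for c in cl:
        m=cv2.erode(np.load(f"{c}_{l}.npy").astype(np.uint8),np.ones((3,3)))>0
        P=cl[c][m&(np.load(c+".npy")>0)];P=P[np.linalg.norm(P-np.array(g),axis=1)<.09];allp.append(P)
    for n,P in(("side",allp[0]),("top",allp[1]),("both",np.vstack(allp))):
        o,r,e=fit_lamp(P,c0,R0)
        print(l,n,len(P),"org",o.round(4),"grip",(o+r.apply([0,0,.068])).round(4),"x",r.apply([1,0,0]).round(3),"z",r.apply([0,0,1]).round(3),"res",e.round(4))
for c in cl:
    P=cl[c];m=np.load(f"{c}_rail.npy")
    for l in("lamp_yellow","lamp_green"): m&=~(cv2.dilate(np.load(f"{c}_{l}.npy").astype(np.uint8),np.ones((7,7)))>0)
    q=P[m&(P[...,2]>.06)&(P[...,2]<.15)]
    best=None;rng=np.random.default_rng(0)
    for i in range(300):
        a,b,d=q[rng.choice(len(q),3,replace=False)];n=np.cross(b-a,d-a);n/=np.linalg.norm(n)+1e-12;n*=np.sign(n[2])
        k=np.abs((q-a)@n)<.0025
        if best is None or k.sum()>best.sum():best=k
    i=q[best];cc=i.mean(0);n=np.linalg.svd(i-cc,full_matrices=False)[2][2];n*=np.sign(n[2])
    print(c,"face n",n.round(3),"slope",np.degrees(np.arccos(n[2])).round(1),"yaw",np.degrees(np.arctan2(-n[1],-n[0])).round(1),"pt",cc.round(4),best.mean().round(2))
    ms=(np.load(f"{c}_stand.npy"))&(P[...,2]>.05)
    s=P[ms];t=s[(s[:,2]>.074)&(s[:,2]<.086)];u=s[s[:,2]>.09]
    (x,y),r=cv2.minEnclosingCircle(t[:,:2].astype(np.float32))
    print("collar",len(t),"mean",t.mean(0).round(4),"circ",round(x,4),round(y,4),round(r,4),"spig",len(u),u.mean(0).round(4) if len(u) else "")
    f=lambda a:(np.linalg.norm(s[:,:2]-a[:2],axis=1))
    jr=P[(np.abs(P[...,0]-.636)<.045)&(np.abs(P[...,1]-.305)<.045)&(P[...,2]>.05)]
    print("jar",jr.mean(0).round(3),jr[:,:2].min(0).round(3),jr[:,:2].max(0).round(3))
E
```

```text
lamp_yellow side 2028 org [ 0.6212 -0.26    0.0995] grip [ 0.5888 -0.2652  0.1591] x [0.864 0.147 0.482] z [-0.476 -0.077  0.876] res 0.0006
lamp_yellow top 1455 org [ 0.6544 -0.2499  0.1299] grip [ 0.602  -0.2609  0.1719] x [0.578 0.23  0.783] z [-0.77  -0.162  0.617] res 0.0029
lamp_yellow both 3483 org [ 0.622  -0.2591  0.1004] grip [ 0.5887 -0.2648  0.1594] x [0.856 0.144 0.497] z [-0.49  -0.083  0.868] res 0.0007
lamp_green side 1445 org [ 0.5907 -0.0795  0.0997] grip [ 0.5583 -0.085   0.1592] x [0.863 0.149 0.483] z [-0.477 -0.08   0.875] res 0.0007
lamp_green top 1430 org [ 0.6253 -0.0721  0.1325] grip [ 0.5716 -0.0822  0.173 ] x [0.577 0.152 0.803] z [-0.79  -0.148  0.595] res 0.0028
lamp_green both 2875 org [ 0.5918 -0.0791  0.1006] grip [ 0.5582 -0.0848  0.1594] x [0.853 0.145 0.501] z [-0.494 -0.084  0.865] res 0.0006
side face n [-0.493 -0.083  0.866] slope 30.0 yaw 9.5 pt [ 0.6064 -0.218   0.0957] 0.66
collar 202 mean [0.5258 0.2832 0.0801] circ 0.529 0.2901 0.0304 spig 50 [0.5269 0.2857 0.0995]
jar [0.634 0.304 0.073] [0.609 0.282] [0.667 0.341]
top face n [-0.492 -0.083  0.867] slope 29.9 yaw 9.6 pt [ 0.6199 -0.1446  0.1107] 0.65
collar 482 mean [0.5281 0.2915 0.0811] circ 0.5284 0.2925 0.0282 spig 65 [0.5278 0.2898 0.1024]
jar [0.637 0.312 0.079] [0.611 0.288] [0.668 0.343]
```

```bash
cat >> h.py <<'E'
RL=R.from_euler("z",9.55,degrees=True)*R.from_euler("y",-30,degrees=True)   # lamp on the rail
GR=np.array([.5887,-.2648,.1594]); SEAT=np.array([.528,.291,.080])
T_=lambda lamp:lamp*R.from_matrix(np.array([[0,1,0],[1,0,0],[0,0,-1]]).T)   # tool x=lamp y, y=lamp x, z=-lamp z
def delta(p,r):
    s=read_state();d=r*R.from_rotvec(s["tcp_rot"]).inv()
    print("shift",(p-s["tool_pos"]).round(4),"turn",np.degrees(d.as_rotvec()).round(2),"t",round(s["time"],2))
E
python3 - <<'E'
from h import *
r=T_(RL);print(r.as_matrix().round(3))
n=RL.apply([0,0,1])
delta(GR+n*.098,r);delta(GR+n*.008,r)
print(n)
E
```

```text
[[-0.166  0.854  0.493]
 [ 0.986  0.144  0.083]
 [-0.     0.5   -0.866]]
shift [ 0.2561 -0.8851 -0.009 ] turn [ 18.91 -24.8  -54.22] t 1.6
shift [ 0.3004 -0.8777 -0.0869] turn [ 18.91 -24.8  -54.22] t 1.6
[-0.4930706  -0.08295412  0.8660254 ]
```

Emit:
step_arm:
  motion:
    - [[0.085, 0.02, -0.05, 0.01, 1.2, -1.5, -3.4], [0.085, 0.04, -0.105, 0.02, 2.4, -3.1, -6.8], [0.085, 0.06, -0.16, 0.03, 3.6, -4.6, -10.2], [0.085, 0.085, -0.215, 0.03, 4.7, -6.2, -13.6], [0.085, 0.105, -0.27, 0.03, 5.9, -7.8, -17], [0.085, 0.13, -0.325, 0.03, 7.1, -9.3, -20.4], [0.085, 0.145, -0.38, 0.03, 8.3, -10.9, -23.8], [0.085, 0.16, -0.435, 0.03, 9.5, -12.4, -27.1]]
  newtons: 100

```text
time: 2.6
tool_pos: [0.4445, 0.1755, 0.2837]
tcp_rot: [1.299, 2.649, 0.309]
wrist_force: [0.9, 1.0, -0.1]
width: 0.997
```

Run:
```python
from h import *
n=RL.apply([0,0,1]);delta(GR+n*.098,T_(RL));s=read_state();print(s["tool_pos"],s["q"].round(2))
```

```text
shift [ 0.0958 -0.4484 -0.0395] turn [  9.39 -12.25 -27.04] t 2.6
[0.4445393  0.17549783 0.28373513] [ 0.3  -0.32  2.14  0.03  1.05 -0.37]
```

Emit:
step_arm:
  motion:
    - [[0.06, 0.012, -0.056, 0, 1.2, -1.5, -3.4], [0.06, 0.024, -0.112, 0, 2.4, -3.1, -6.8], [0.06, 0.036, -0.168, 0, 3.5, -4.6, -10.2], [0.06, 0.048, -0.224, 0, 4.7, -6.1, -13.5], [0.06, 0.06, -0.28, -0.01, 5.9, -7.7, -16.9], [0.06, 0.072, -0.336, -0.02, 7, -9.2, -20.3], [0.06, 0.084, -0.392, -0.03, 8.2, -10.7, -23.7], [0.06, 0.096, -0.448, -0.04, 9.4, -12.3, -27]]

```text
time: 3.6
tool_pos: [0.5406, -0.2748, 0.244]
tcp_rot: [1.775, 2.095, 0.564]
wrist_force: [0.8, -0.2, -0.0]
width: 0.702
```

Run:
```python
from h import *
n=RL.apply([0,0,1]);delta(GR+n*.098,T_(RL));delta(GR+n*.008,T_(RL));s=read_state();print(s["tool_pos"],s["q"].round(2),s["width"])
im,d=read_camera("side");cv2.imwrite("pics/3.png",cv2.resize(im[130:330,330:600],None,fx=2.8,fy=2.8))
```

```text
shift [-0.0003  0.0018  0.0003] turn [0.01 0.15 0.12] t 3.6
shift [ 0.0441  0.0093 -0.0776] turn [0.01 0.15 0.12] t 3.6
[ 0.54063481 -0.27476174  0.24395546] [-0.72 -0.06  2.06  0.54  0.86 -1.18] 0.7019990301229697
```

View pics/3.png

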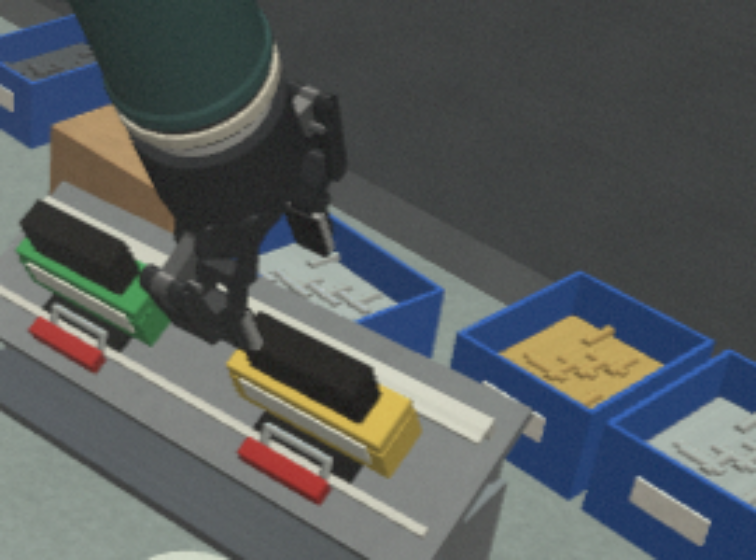

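The fingers, at about (245,335) and (318,240), straddle the yellow grip's width above it, and the green lamp is clear. I'll descend along the lamp's z.

Emit:
step_arm:
  motion:
    - [[0.06, 0.007, 0.0015, -0.012, 0, 0.1, 0.1], [0.06, 0.014, 0.003, -0.025, 0, 0.1, 0.1], [0.06, 0.021, 0.0045, -0.037, 0, 0.1, 0.1], [0.06, 0.028, 0.006, -0.049, 0, 0.1, 0.1], [0.06, 0.034, 0.007, -0.06, 0, 0.1, 0.1], [0.06, 0.04, 0.0085, -0.07, 0, 0.1, 0.1], [0.06, 0.044, 0.0093, -0.0776, 0, 0.1, 0.1], [0.06, 0.044, 0.0093, -0.0776, 0, 0.1, 0.1]]

```text
time: 4.65
tool_pos: [0.5849, -0.2711, 0.1634]
tcp_rot: [1.78, 2.092, 0.557]
wrist_force: [-0.3, -0.2, 0.0]
width: 0.705
```

Emit:
step_arm:
  motion:
    - [[0.03, 0, 0, 0, 0, 0, 0], [0.03, 0, 0, 0, 0, 0, 0], [0.026, 0, 0, 0, 0, 0, 0], [0.015, 0, 0, 0, 0, 0, 0], [0.01, 0, 0, 0, 0, 0, 0], [0.01, 0, 0, 0, 0, 0, 0], [0.01, 0, 0, 0, 0, 0, 0], [0.01, 0, 0, 0, 0, 0, 0]]
  newtons: 100

```text
time: 5.65
tool_pos: [0.5855, -0.2715, 0.1645]
tcp_rot: [1.779, 2.091, 0.557]
wrist_force: [-0.1, 0.2, 5.4]
width: 0.261
```

Run:
```python
from h import *
s=read_state();print(s["tool_pos"],s["q"].round(2),s["width"]*85.4,s["wrist_force"].round(1),s["torque"].round(2))
p=s["tool_pos"];o=GR-RL.apply([0,0,.068]);ax=RL.apply([0,1,0])
piv=o+RL.apply([.032,0,.005])
for a in (3,6,9,12,15,18,21,24,25,26):
    r=R.from_rotvec(np.radians(a)*ax);print(a,(piv+r.apply(p-piv)-p).round(4),np.degrees(r.as_rotvec()).round(2))
print("downslope",(-RL.apply([1,0,0])).round(3),"p in lamp",RL.inv().apply(p-o).round(4))
```

```text
[ 0.5855195  -0.27150949  0.16445394] [-0.66  0.09  2.07  0.6   0.7  -1.23] 22.31828072459228 [-0.1  0.2  5.4] [ 0.1  -0.34  0.08]
3 [0.0023 0.0004 0.0033] [-0.5   2.96  0.  ]
6 [0.0048 0.0008 0.0064] [-1.    5.92  0.  ]
9 [0.0075 0.0013 0.0094] [-1.49  8.88  0.  ]
12 [0.0103 0.0017 0.0122] [-1.99 11.83  0.  ]
15 [0.0133 0.0022 0.0149] [-2.49 14.79  0.  ]
18 [0.0164 0.0028 0.0175] [-2.99 17.75  0.  ]
21 [0.0196 0.0033 0.0198] [-3.48 20.71  0.  ]
24 [0.0229 0.0039 0.022 ] [-3.98 23.67  0.  ]
25 [0.024  0.004  0.0227] [-4.15 24.65  0.  ]
26 [0.0252 0.0042 0.0234] [-4.31 25.64  0.  ]
downslope [-0.854 -0.144 -0.5  ] p in lamp [-0.0012 -0.0061  0.0745]
```

Emit:
step_arm:
  motion:
    - [[0.01, 0.001, 0.0002, 0.0015, -0.25, 1.5, 0], [0.01, 0.0023, 0.0004, 0.0033, -0.5, 3, 0], [0.01, 0.0035, 0.0006, 0.0048, -0.75, 4.4, 0], [0.01, 0.0048, 0.0008, 0.0064, -1, 5.9, 0], [0.01, 0.006, 0.001, 0.008, -1.25, 7.4, 0], [0.01, 0.0075, 0.0013, 0.0094, -1.5, 8.9, 0], [0.01, 0.009, 0.0015, 0.0108, -1.75, 10.4, 0], [0.01, 0.0103, 0.0017, 0.0122, -2, 11.8, 0]]
  newtons: 110

```text
time: 6.65
tool_pos: [0.5971, -0.2695, 0.1764]
tcp_rot: [1.887, 2.218, 0.349]
wrist_force: [8.1, 2.1, -2.8]
width: 0.261
```

Run:
```python
from h import *
s=read_state();print(s["wrist_force"].round(1),s["torque"].round(2),s["width"]*85.4)
P0=np.array([.5855195,-.27150949,.16445394]);o=GR-RL.apply([0,0,.068]);ax=RL.apply([0,1,0])
piv=o+RL.apply([.032,0,.005])
R0=R.from_rotvec([1.779,2.091,.557])
print("turned",np.degrees((R.from_rotvec(s["tcp_rot"])*R0.inv()).as_rotvec()).round(1))
for a in (12,25):
    r=R.from_rotvec(np.radians(a)*ax);delta(piv+r.apply(P0-piv),r*R0)
im,d=read_camera("side");cv2.imwrite("pics/4.png",cv2.resize(im[170:330,380:540],None,fx=3.6,fy=3.6))
```

```text
[ 8.1  2.1 -2.8] [ 0.33 -1.35  0.  ] 22.290958501677448
turned [-2.  11.7 -0. ]
shift [-0.0013 -0.0003  0.0003] turn [-0.01  0.13  0.04] t 6.65
shift [0.0125 0.002  0.0108] turn [-2.16 12.95  0.04] t 6.65
```

View pics/4.png

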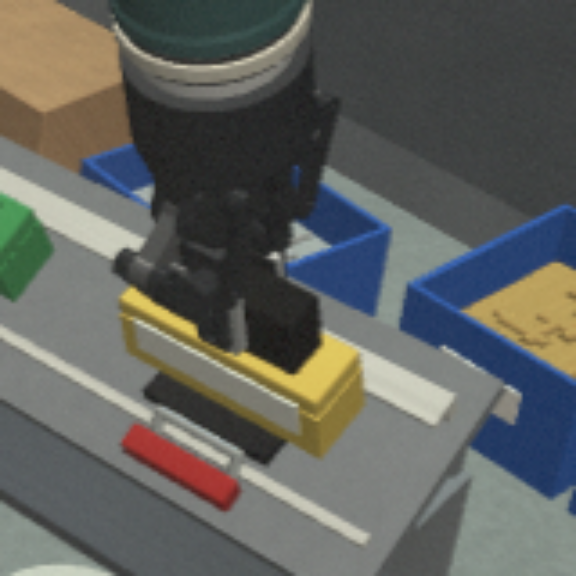

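The lamp is held centrally and pivoting, with its low foot edge at the catch bail (195,430). Forces are under 10 N, so I'll carry on to about 26 degrees.

Emit:
step_arm:
  motion:
    - [[0.01, 0.0008, 0, 0.0018, -0.3, 1.8, 0], [0.01, 0.0022, 0.0002, 0.0033, -0.6, 3.6, 0], [0.01, 0.004, 0.0005, 0.0049, -0.9, 5.4, 0], [0.01, 0.0058, 0.0009, 0.0064, -1.2, 7.2, 0], [0.01, 0.0076, 0.0012, 0.0078, -1.5, 9, 0], [0.01, 0.0096, 0.0015, 0.0092, -1.8, 10.8, 0], [0.01, 0.0116, 0.0018, 0.0106, -2.1, 12.5, 0], [0.01, 0.013, 0.0021, 0.0117, -2.3, 13.9, 0]]

```text
time: 7.7
tool_pos: [0.6112, -0.2674, 0.1886]
tcp_rot: [2.001, 2.355, 0.075]
wrist_force: [2.2, -0.8, -6.3]
width: 0.266
```

```bash
cat > chk.py <<'E'
from fit import *
import sys
def look(tag):
    s=read_state();print("TCP",s["tool_pos"].round(4),"F",s["wrist_force"].round(1),"M",s["torque"].round(2),"w",(s["width"]*85.4).round(1))
    rt=R.from_rotvec(s["tcp_rot"]);rl=rt*T_(R.identity()).inv()   # nominal lamp attitude from tool
    im,d=read_camera("side");P=cloud("side",d);m=np.zeros((400,640),bool)
    for r in regions_of("side","lamp_yellow")[:1]: m=r["region"]
    hsv=cv2.cvtColor(im,cv2.COLOR_BGR2HSV);m=m&(d>0)&(cv2.inRange(hsv,(18,90,60),(35,255,255))>0)
    c0=s["tool_pos"]-rl.apply([0,0,.0745]);q=P[m];q=q[np.linalg.norm(q-c0,axis=1)<.1]
    o,r,e=fit_lamp(q,c0,rl)
    print(len(q),"nominal z",rl.apply([0,0,1]).round(3),"org",c0.round(4),"| fit z",r.apply([0,0,1]).round(3),"org",o.round(4),"res",e.round(4))
    print("slip (lamp frame) deg",np.degrees((rl.inv()*r).as_rotvec()).round(1),"mm",(1e3*rl.inv().apply(o-c0)).round(1))
    return im
E
python3 - <<'E'
from chk import *
im=look("");cv2.imwrite("pics/5.png",cv2.resize(im[170:330,380:540],None,fx=3.6,fy=3.6))
E
```

```text
Traceback (most recent call last):
  File "chk.py", line 4, in look
    s=read_state();print("TCP",s["tool_pos"].round(4),"F",s["wrist_force"].round(1),"M",s["torque"].round(2),"w",(s["width"]*85.4).round(1))
                                                                                                                 ^^^^^^^^^^^^^^^^^^^^^^^
AttributeError: 'float' object has no attribute 'round'
```

```bash
sed -i 's/(s\["width"\]\*85.4).round(1)/round(float(s["width"])*85.4,1)/' chk.py
python3 - <<'E'
from chk import *
im=look("");cv2.imwrite("pics/5.png",cv2.resize(im[170:330,380:540],None,fx=3.6,fy=3.6))
E
```

```text
TCP [ 0.6112 -0.2674  0.1886] F [ 2.2 -0.8 -6.3] M [-0.12 -0.17 -0.02] w 22.7
1120 nominal z [-0.07  -0.005  0.998] org [ 0.6164 -0.267   0.1143] | fit z [-0.08  -0.012  0.997] org [ 0.6161 -0.2612  0.1145] res 0.0006
slip (lamp frame) deg [ 0.3 -0.6  0.1] mm [0.7 5.8 0.2]
```

View pics/5.png

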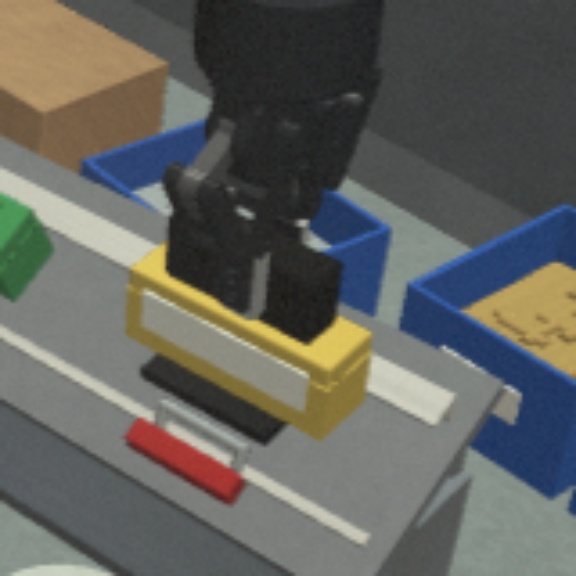

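The foot, at (210,400), is now above the catch bail (205,430). The fit shows the lamp rigid in the grip, offset 5.8 mm along y and 0.7 mm in x. Next I'll draw it down the slope, then lift off square to the face.

Emit:
step_arm:
  motion:
    - [[0.01, -0.003, -0.0005, -0.0017, 0, 0, 0], [0.01, -0.006, -0.001, -0.0033, 0, 0, 0], [0.01, -0.009, -0.0015, -0.0047, 0, 0, 0], [0.01, -0.012, -0.002, -0.006, 0, 0, 0], [0.01, -0.0145, -0.0025, -0.007, 0, 0, 0], [0.01, -0.0205, -0.0035, 0.002, 0, 0, 0], [0.01, -0.0255, -0.0043, 0.011, 0, 0, 0], [0.01, -0.0305, -0.005, 0.021, 0, 0, 0]]

```text
time: 8.8
tool_pos: [0.5807, -0.2725, 0.2108]
tcp_rot: [2.0, 2.355, 0.076]
wrist_force: [0.0, -0.1, -3.3]
width: 0.267
```

Run:
```python
from chk import *
look("")
up=R.from_euler("z",9.55,degrees=True)
# lamp offset in the lamp frame relative to TCP: (0.7,5.8,-74.3) mm
off=np.array([.0007,.0058,-.0743])
delta(SEAT+[0,0,.06]-up.apply(off),T_(up))
```

```text
TCP [ 0.5807 -0.2725  0.2108] F [ 0.  -0.1 -3.3] M [-0.07  0.04  0.  ] w 22.8
1201 nominal z [-0.071 -0.004  0.997] org [ 0.586  -0.2721  0.1365] | fit z [-0.077 -0.01   0.997] org [ 0.5857 -0.2663  0.1366] res 0.0006
slip (lamp frame) deg [ 0.3 -0.4 -0. ] mm [0.7 5.8 0.2]
shift [-0.0532  0.5582  0.0022] turn [-0.18  4.22  0.25] t 8.9
```

The lamp is free: only its weight on the wrist, and no slip. I'll raise it over the green lamp and traverse.

Emit:
step_arm:
  motion:
    - [[0.01, -0.005, 0, 0.03, 0, 0.5, 0], [0.01, -0.01, 0, 0.06, 0, 1, 0], [0.01, -0.015, 0.02, 0.09, 0, 1.5, 0], [0.01, -0.02, 0.06, 0.11, 0, 2.5, 0.1], [0.01, -0.025, 0.105, 0.11, -0.1, 3, 0.1], [0.01, -0.03, 0.15, 0.11, -0.1, 3.5, 0.2], [0.01, -0.035, 0.2, 0.11, -0.2, 4.2, 0.2], [0.01, -0.04, 0.25, 0.11, -0.2, 4.2, 0.2]]

```text
time: 9.9
tool_pos: [0.5413, -0.0214, 0.3223]
tcp_rot: [2.029, 2.397, 0.001]
wrist_force: [0.9, -0.0, -4.0]
width: 0.262
```

Emit:
step_arm:
  motion:
    - [[0.01, -0.002, 0.045, 0, 0, 0, 0], [0.01, -0.004, 0.09, 0, 0, 0, 0], [0.01, -0.006, 0.135, 0, 0, 0, 0], [0.01, -0.008, 0.18, 0, 0, 0, 0], [0.01, -0.01, 0.225, 0, 0, 0, 0], [0.01, -0.012, 0.265, -0.01, 0, 0, 0], [0.01, -0.013, 0.295, -0.03, 0, 0, 0], [0.01, -0.013, 0.308, -0.05, 0, 0, 0]]

```text
time: 10.9
tool_pos: [0.5281, 0.2883, 0.2718]
tcp_rot: [2.027, 2.398, 0.002]
wrist_force: [0.0, -0.1, -4.3]
width: 0.267
```

Run:
```python
from chk import *
im=look("")
up=R.from_euler("z",9.55,degrees=True)
off=np.array([.0007,.0058,-.0743])
delta(SEAT+[0,0,.05]-up.apply(off),T_(up));print(read_state()["q"].round(2))
cv2.imwrite("pics/6.png",cv2.resize(im[80:260,160:360],None,fx=3,fy=3))
for c in("side","top"):
    im,d=read_camera(c);P=cloud(c,d)
    q=P[(np.abs(P[...,0]-.528)<.04)&(np.abs(P[...,1]-.291)<.04)&(P[...,2]>.074)&(P[...,2]<.12)]
    t=q[q[:,2]<.086];u=q[q[:,2]>.09]
    print(c,len(t),t.mean(0).round(4) if len(t) else"",len(u),u.mean(0).round(4) if len(u) else "")
```

```text
TCP [0.5281 0.2883 0.2718] F [ 0.  -0.1 -4.3] M [ 0.02  0.   -0.02] w 22.8
600 nominal z [-0.002 -0.     1.   ] org [0.5283 0.2884 0.1973] | fit z [-0.013 -0.01   1.   ] org [0.5285 0.2939 0.1976] res 0.0007
slip (lamp frame) deg [ 0.4 -0.7  0. ] mm [1.1 5.5 0.3]
shift [ 0.0018 -0.0015 -0.0643] turn [ 0.16 -0.24 -0.02] t 11.0
[ 0.46  0.12  1.75 -0.    1.28  0.29]
side 207 [0.5256 0.2837 0.0802] 54 [0.5271 0.2862 0.1001]
top 129 [0.5204 0.2756 0.0807] 0
```

View pics/6.png

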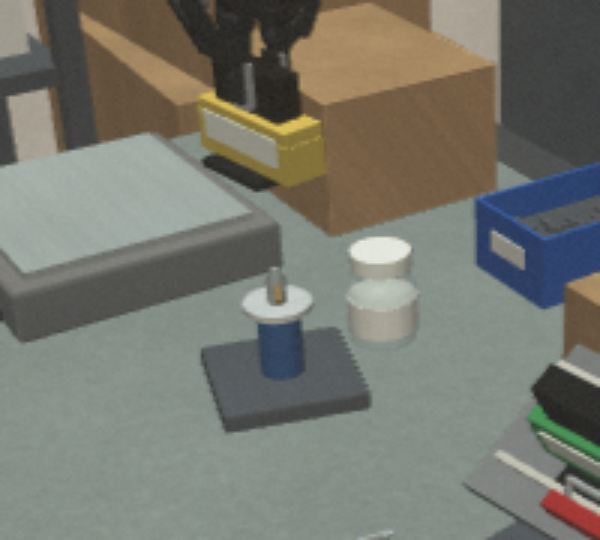

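The lamp is level above the stand, its foot at (240,172) in the crop. The bare spigot is at (276,287) and the collar ellipse is centred near (277,303). I'll refine the axis from the ellipse outline.

Run:
```python
from h import *
def onplane(c,u,v,z):
    k=get_calibration(c);K=np.array(k["K"]);T=np.array(k["world_from_camera"])
    r=T[:3,:3]@np.linalg.solve(K,[u,v,1]);return T[:3,3]+r*(z-T[2,3])/r[2]
for c in("side","top"):
    im=cv2.imread(c+"_raw.png")           # first pictures, arm away
    P=cloud(c,np.load(c+".npy"))
    K=np.array(get_calibration(c)["K"]);T=np.linalg.inv(get_calibration(c)["world_from_camera"])
    g=cv2.GaussianBlur(im,(0,0),.7).min(2).astype(float)
    def proj(X):
        x=X@T[:3,:3].T+T[:3,3];return x[:,0]/x[:,2]*K[0,0]+K[0,2],x[:,1]/x[:,2]*K[1,1]+K[1,2]
    a=np.linspace(0,2*np.pi,120,endpoint=False);circ=np.c_[np.cos(a),np.sin(a),0*a]
    def val(p,r):
        u,v=proj(np.r_[p,.08]+circ*r);return cv2.remap(g.astype(np.float32),u.astype(np.float32)[None],v.astype(np.float32)[None],1)[0]
    best=max(((np.clip(val(np.array([x,y]),.0255)-val(np.array([x,y]),.031),-20,60).mean(),x,y) for x in np.arange(.518,.5385,.0005) for y in np.arange(.279,.303,.0005)))
    print(c,np.round(best,4))
    m=(np.abs(P[...,2]-.1)<.009)&(np.hypot(P[...,0]-.528,P[...,1]-.29)<.015)
    v,u=np.nonzero(m)
    for z0 in sorted(set(v)): print(z0,u[v==z0].min(),u[v==z0].max(),end="; ")
    print("axis at z=.1",onplane(c,u.mean(),v.mean(),.1).round(4))
```

```text
side [36.1042  0.529   0.2925]
170 250 252; 171 250 254; 172 249 254; 173 249 254; 174 249 254; 175 249 255; 176 249 254; 177 249 253; 178 252 253; axis at z=.1 [0.5266 0.2862 0.1   ]
top [58.7508  0.5285  0.2935]
220 205 208; 221 203 210; 222 202 210; 223 202 211; 224 202 212; 225 203 213; 226 204 212; 227 206 207; axis at z=.1 [0.528  0.2895 0.1   ]
```

```bash
sed -i 's/SEAT=np.array(\[.*\])$/SEAT=np.array([.529,.2927,.080])/' h.py
python3 - <<'E'
from h import *
up=R.from_euler("z",9.55,degrees=True)
off=np.array([.0008,.0057,-.0743]);print(SEAT)
for h in(.035,0): delta(SEAT+[0,0,h]-up.apply(off),R.from_rotvec(np.radians([.3,.5,0]))*T_(up))
E
```

```text
[0.529  0.2927 0.08  ]
shift [ 0.0011  0.0012 -0.0823] turn [0.4  0.49 0.07] t 11.1
shift [ 0.0011  0.0012 -0.1173] turn [0.4  0.49 0.07] t 11.1
```

Emit:
step_arm:
  motion:
    - [[0.01, 0.0003, 0.0003, -0.012, 0, 0.1, 0], [0.01, 0.0006, 0.0006, -0.026, 0, 0.2, 0], [0.01, 0.001, 0.001, -0.04, 0, 0.3, 0], [0.01, 0.001, 0.001, -0.054, 0, 0.4, 0], [0.01, 0.001, 0.001, -0.066, 0, 0.4, 0], [0.01, 0.001, 0.001, -0.075, 0, 0.4, 0], [0.01, 0.001, 0.001, -0.08, 0, 0.4, 0], [0.01, 0.001, 0.001, -0.081, 0, 0.4, 0]]

```text
time: 12.1
tool_pos: [0.529, 0.2867, 0.1903]
tcp_rot: [-2.027, -2.394, 0.01]
wrist_force: [0.8, 0.5, -2.8]
width: 0.262
```

Run:
```python
from chk import *
im=look("")
cv2.imwrite("pics/7.png",cv2.resize(im[130:230,200:310],None,fx=5,fy=5))
```

```text
TCP [0.529  0.2867 0.1903] F [ 0.8  0.5 -2.8] M [-0.01 -0.05 -0.01] w 22.3
516 nominal z [0.007 0.002 1.   ] org [0.5284 0.2866 0.1158] | fit z [ 0.001 -0.006  1.   ] org [0.5286 0.2924 0.116 ] res 0.0008
slip (lamp frame) deg [ 0.4 -0.4  0.1] mm [1.2 5.7 0.1]
```

View pics/7.png

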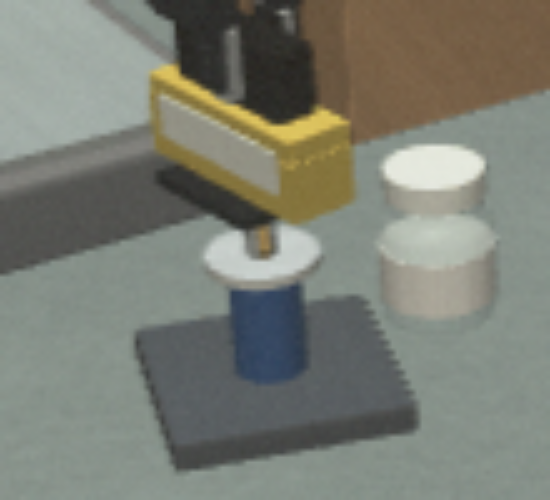

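The spigot tip, at (262,230), goes up behind the foot plate, and the fitted origin is within 1 mm of the axis. I'll lower the lamp over the tip and check the force.

Emit:
step_arm:
  motion:
    - [[0.01, 0, 0, -0.003, 0, 0, 0], [0.01, 0, 0, -0.006, 0, 0, 0], [0.01, 0, 0, -0.009, 0, 0, 0], [0.01, 0, 0, -0.012, 0, 0, 0], [0.01, 0, 0, -0.015, 0, 0, 0], [0.01, 0, 0, -0.017, 0, 0, 0], [0.01, 0, 0, -0.018, 0, 0, 0], [0.01, 0, 0, -0.018, 0, 0, 0]]

```text
time: 13.2
tool_pos: [0.5293, 0.2869, 0.1729]
tcp_rot: [-2.027, -2.394, 0.008]
wrist_force: [0.4, 0.0, -2.9]
width: 0.261
```

Emit:
step_arm:
  motion:
    - [[0.01, 0, 0, -0.003, 0, 0, 0], [0.01, 0, 0, -0.006, 0, 0, 0], [0.01, 0, 0, -0.009, 0, 0, 0], [0.01, 0, 0, -0.012, 0, 0, 0], [0.01, 0, 0, -0.0145, 0, 0, 0], [0.01, 0, 0, -0.0165, 0, 0, 0], [0.01, 0, 0, -0.018, 0, 0, 0], [0.01, 0, 0, -0.018, 0, 0, 0]]

```text
time: 14.2
tool_pos: [0.5291, 0.2867, 0.1549]
tcp_rot: [-2.027, -2.394, 0.01]
wrist_force: [-1.4, -3.4, 2.3]
width: 0.264
```

Run:
```python
from chk import *
im=look("")
```

```text
TCP [0.5291 0.2867 0.1549] F [-1.4 -3.4  2.3] M [-0.71  0.32 -0.07] w 22.6
477 nominal z [0.007 0.002 1.   ] org [0.5285 0.2866 0.0804] | fit z [ 0.001 -0.01   1.   ] org [0.5285 0.2924 0.0806] res 0.0009
slip (lamp frame) deg [ 0.6 -0.5 -0.2] mm [0.9 5.8 0.2]
```

At about 80.5 mm and over the leaves, with only light force. I'll press slightly further to confirm it's on the collar.

Emit:
step_arm:
  motion:
    - [[0.01, 0, 0, -0.0004, 0, 0, 0], [0.01, 0, 0, -0.0008, 0, 0, 0], [0.01, 0, 0, -0.0012, 0, 0, 0], [0.01, 0, 0, -0.0015, 0, 0, 0], [0.01, 0, 0, -0.0015, 0, 0, 0], [0.01, 0, 0, -0.0015, 0, 0, 0], [0.01, 0, 0, -0.0015, 0, 0, 0], [0.01, 0, 0, -0.0015, 0, 0, 0]]

```text
time: 15.3
tool_pos: [0.5291, 0.2869, 0.1549]
tcp_rot: [-2.027, -2.394, 0.009]
wrist_force: [-3.7, -3.8, 10.3]
width: 0.263
```

The force rises with no motion, so it's on the collar. I'll release and retreat.

Emit:
step_arm:
  motion:
    - [[0.01, 0, 0, 0.0002, 0, 0, 0], [0.03, 0, 0, 0.0002, 0, 0, 0], [0.05, 0, 0, 0.0002, 0, 0, 0], [0.06, 0, 0, 0.0002, 0, 0, 0], [0.06, 0, 0, 0.0002, 0, 0, 0], [0.06, 0, 0, 0.01, 0, 0, 0], [0.06, 0, 0, 0.03, 0, 0, 0], [0.06, 0, 0, 0.05, 0, 0, 0]]

```text
time: 16.3
tool_pos: [0.5296, 0.2871, 0.2071]
tcp_rot: [-2.028, -2.395, 0.007]
wrist_force: [-0.8, -0.2, -0.5]
width: 0.704
```

Emit:
step_arm:
  motion:
    - [[0.06, 0, 0, 0.02, 0, 0, 0], [0.06, 0, 0, 0.05, 0, 0, 0], [0.06, 0, 0, 0.08, 0, 0, 0], [0.06, 0, 0, 0.11, 0, 0, 0], [0.06, 0, 0, 0.13, 0, 0, 0], [0.06, 0, 0, 0.14, 0, 0, 0], [0.06, 0, 0, 0.14, 0, 0, 0], [0.06, 0, 0, 0.14, 0, 0, 0]]

```text
time: 17.3
tool_pos: [0.5291, 0.2868, 0.3456]
tcp_rot: [-2.027, -2.394, 0.01]
wrist_force: [0.2, -0.3, 0.1]
width: 0.7
```

Run:
```python
from fit import *
im,d=read_camera("side");P=cloud("side",d);s=read_state();print(s["time"],s["tool_pos"],s["wrist_force"].round(1))
for n,c0,r0 in(("lamp_yellow",SEAT,R.from_euler("z",9.55,degrees=True)),("lamp_green",np.array([.5907,-.0795,.0997]),RL)):
    m=regions_of("side",n)[0]["region"]&(d>0);m=cv2.erode(m.astype(np.uint8),np.ones((3,3)))>0
    q=P[m];q=q[np.linalg.norm(q-c0,axis=1)<.1]
    o,r,e=fit_lamp(q,c0,r0);z=r.apply([0,0,1])
    print(n,len(q),o.round(4),"off mm",(1e3*(o-c0)).round(1),"turn",np.degrees((r*r0.inv()).as_rotvec()).round(1),e.round(4))
cv2.imwrite("pics/8.png",cv2.resize(im,(800,500)))
```

```text
17.35 [0.52903031 0.28679224 0.34539594] [-0.2  0.   0. ]
lamp_yellow 1141 [0.5274 0.2911 0.0803] off mm [-1.6 -1.6  0.3] turn [-0.4  0.9 -0.4] 0.0009
lamp_green 1392 [ 0.5907 -0.0797  0.0997] off mm [ 0.  -0.2 -0. ] turn [-0.4  1.2  0. ] 0.0006
```

View pics/8.png

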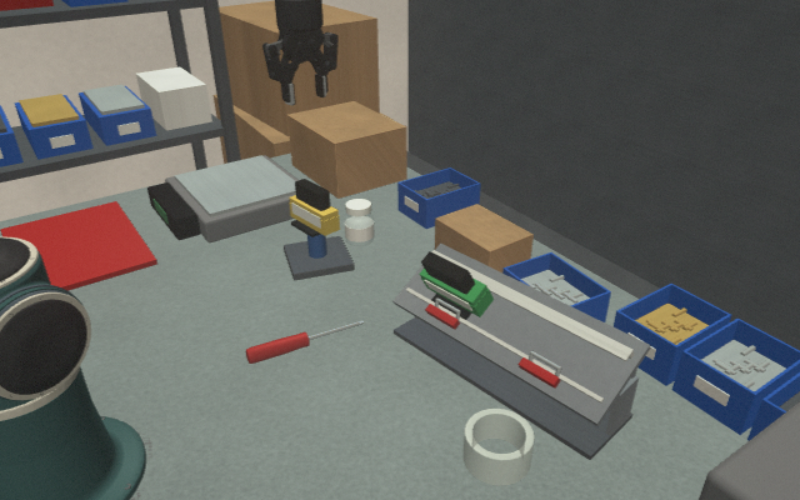

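The yellow lamp sits on the stand at (315,212), level and at 80.3 mm. The green lamp hasn't moved, the rest of the scene looks unchanged, and the gripper is clear.

```bash
python3 -c "
from workcell import *
print(finish_job())"
```

```text
the job is handed in; nothing more can be done
None
```

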